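# Check a screw cap on the cap torque gauge and sort it

## Robot

A 6-joint arm with a two-finger parallel gripper is mounted at the origin on a cart in front of the work surface, level with it; the furniture and walls round the work are solid. World frame = base frame: x ahead of the robot, y to its left, z up, the work surface at z = 0. Lengths are in m, angles in rad, forces in N, time in s.
With the tool pointing down it reaches from about 0.3 to 0.75 m from the base axis. Payload 8.5 kg.
Tool frame: the origin (TCP) lies between the finger pads; the fingertips stand 19 mm ahead of it and the grasp point (between the pads) is the TCP (robot.nose_length is the distance from the TCP to the fingertips, in m); z points along the fingers, x is the direction in which the jaws open and shut, and the axes are right-handed (so a half turn about z gives the same grasp; the last joint's range is limited). The gripper opens to 88 mm and grips with 3 to 60 N. Pads are 18 mm wide; open, the fingers measure 123 mm over their backs; the gripper's body (75 mm by 187 mm) begins 45 mm behind the grasp point.
Start: joints at [-1.366, 0.381, 1.297, -0, 1.464, -0.215], TCP at [0.224, -0.502, 0.224] pointing down, gripper open.
Joint ranges: [-3.11, 3.11], [-0.89, 2.33], [0.22, 2.48], [-1.42, 4.56], [0.17, 2.85], [-2.88, 2.88]. Speed limits (rad/s): [2.39, 2.39, 3.14, 3.14, 3.14, 3.14].

## Interface

Orientations are given as a unit quaternion [x, y, z, w].
In Python, from station import robot gives the robot as it stands.
- The arm moves only by the tool apply_moves, never from a script. Its argument "motion" is a list of rows, each a list of 2 entries, a list of its own where there are three numbers: the shift along the tool's x, y, z in cm, then the turn about the tool's z in degrees. A call has exactly 10 rows; each row is the pose to reach, as a shift and turn from the pose commanded when the call began, along the tool's axes at that moment; what a row does not reach only later rows make up. A row lasts 1/8 s, in which the tool goes at most 62.5 mm and 10.7 degrees, less where a joint would pass 70% of its speed; a pose out of reach is approached as far as the arm can. A call with a gripper value outside its range is refused whole. "gripper" is the closure, from 0 (fully open) to 1 (shut), set as the call begins (left out, the last holds). The fingers move at their own pace and stop on an object; the grip force is fixed at half the most. Time passes only in rows, so rows that repeat a pose let the fingers close, or fill a call up. It gives the time, the measured TCP pose, the force and the opening at its end, in the units of the state.
- robot.sense(): the state, without advancing time (a new reading comes with each control period).
- robot.camera(name): name is "side" or "top"; returns (picture, depth): 384x512x3 uint8, blue, green, red; 384x512 float32, m along the optical axis (not along the pixel's ray), 0 where there is no reading.
- robot.camera_model(name): a dict with "K" (3x3 intrinsics, pixels), "dist" ([k1, k2, p1, p2, k3] as OpenCV has them; the pictures are not rectified), "R" (3x3) and "t" (3): a world point X has camera coordinates R X + t. Camera axes: x right, y down, z forward; pixel columns grow to the right and rows downward; lengths in m; the calibration is good to about 2 mm. A picture is of the moment at which its call begins. camera_model takes no time and is no camera call.
- robot.hand_in(): hands the job in, once; it reports no verdict.
The state is a dict: "time": time; "joints": joint angles; "qd": joint speeds; "joint_torque": joint torques, N m; "eef_pos": TCP position; "tool_rot": TCP orientation; "contact_force": force on the tool from outside, world axes, zero at the start; "moment": the same for the moment, N m; "width": finger opening in m.
Only numpy, scipy, OpenCV 4.12 (cv2) and the standard library are available. Lean on these libraries where they do the work, as an engineer would, in place of code of your own. Each camera call takes 0.05 s, during which the arm holds its last target. There are 200 camera calls.

## Task

Check the blue cap that stands on the white mat: put it on the threaded plug of the torque gauge and screw it down clockwise until it is tight and the red pointer stands in the green band, keeping the pointer there for a moment and never letting it reach the red band. Then unscrew the cap and set it upright in the green tray if it had turned fully home against the steel shoulder, or in the red tray if it came tight while still standing proud of it. Leave the cap on the grey mat and the glassware where they are.

Things in the scene. Friction and masses are not known exactly. Their poses are not given: they have to be found in the camera images.
- cap_1_mid (a point): One of two caps that look alike: blue ribbed screw cap, 50 mm across, 27 mm high, open side down. Point: on its axis (z up) half-way up, 13.5 mm above the rim. Three lugs inside, 2 mm above the rim, 2.4 mm thick, 5 mm wide, 120 degrees apart; its x axis points at one; white marks on top show them. About 45 g. Good or bad (too thick inside its top) cannot be seen.
- cap_2_mid (a point): The other of the two caps that look alike: blue ribbed screw cap, 50 mm across, 27 mm high, open side down. Point: on its axis (z up) half-way up, 13.5 mm above the rim. Three lugs inside, 2 mm above the rim, 2.4 mm thick, 5 mm wide, 120 degrees apart; its x axis points at one; white marks on top show them. About 45 g. Good or bad (too thick inside its top) cannot be seen.
- mat_white: White round mat, 80 mm across and 3 mm thick, fixed; the cap to check stands on it. Origin: centre of its underside.
- mat_grey: Grey round mat, 80 mm across and 3 mm thick, fixed; the other cap waits on it and stays there. Origin: centre of its underside.
- gauge: Cap torque gauge, fixed: round grey housing 124 mm across, 36 mm high, white dial on top, a steel threaded plug on a sprung upright spindle in the middle. Origin: centre of its underside; z up; the dial's scale lies on its -x side.
- gauge_shoulder (a point): On the spindle's axis, at the top of the steel shoulder (48 mm across) below the thread, 62 mm above the bench; axes as the housing's. The rim of a good cap meets it when fully home, tight 1.6 to 1.8 rad past a thread start; a bad cap comes tight 0.6 to 1.0 rad past it, its rim 3 mm above the shoulder. Turn back as far to free the cap.
- plug_top (a point): Top of the plug, 21 mm above the shoulder; core 34 mm across, tapered at the top. Oiled right-hand thread, 42 mm outside: clockwise from above screws down, 3.1 mm per rad. Three starts, at 0, 120 and 240 degrees from the housing's x axis (white marks on the shoulder's edge). A cap set on rests its lugs on the thread, rim 3 to 10 mm above the shoulder, and sinks as it turns.
- dial (a joint): Turn of the gauge's spindle, plug and red pointer, rad, clockwise from above: 0 at rest against a stop, sprung back with 1.2 N m per rad. Green band 0.25 to 0.60 rad (0.3 to 0.75 N m), red band from 0.60, end stop at 0.9. Turned counter-clockwise, the plug is held by the stop at 0.
- tray_green_floor (a point): Shallow green tray for good caps, 124 x 124 mm outside, walls 3 mm thick and 8 mm high in all, fixed. This point is the centre of its inner floor, 3 mm above the bench.
- tray_red_floor (a point): Shallow red tray for bad caps, the same in size, fixed. This point is the centre of its inner floor, 3 mm above the bench.
- beaker: Clear 50 ml beaker, 45 mm across and 56 mm high, bystander. Origin: centre of its underside.
- amber_bottle: Amber glass bottle with a black cap, 60 mm across and 122 mm high, bystander. Origin: centre of its underside.
- open_bottle: Clear solvent bottle without a cap, 92 mm across and 180 mm high, bystander. Origin: centre of its underside.

How it is judged:
On the way:
1. the cap from the white mat is screwed tight on the plug: pointer in the green band, the cap level and either home on the shoulder or stopped 3 mm above it (value of joint dial between 0.25 and 0.6 rad and ((z of cap_1_mid in the frame of gauge_shoulder between 0.012 and 0.0147 m and horizontal distance between cap_1_mid and gauge_shoulder below 0.003 m and angle between cap_1_mid's own z axis and vertical below 0.08 rad and horizontal distance between cap_2_mid and mat_grey below 0.02 m) or (z of cap_2_mid in the frame of gauge_shoulder between 0.0153 and 0.018 m and horizontal distance between cap_2_mid and gauge_shoulder below 0.003 m and angle between cap_2_mid's own z axis and vertical below 0.08 rad and horizontal distance between cap_1_mid and mat_grey below 0.02 m))), for 0.2 s.
At the end, for the whole second after the job is handed in: The checked cap stands upright (within 0.1 rad) on the floor of the right tray, its axis within 34 mm of the tray's centre along each side (green if it went fully home, red if it stopped proud), and the other cap still stands on the grey mat within 20 mm of its centre ((((x of cap_1_mid in the frame of tray_green_floor between -0.034 and 0.034 m and y of cap_1_mid in the frame of tray_green_floor between -0.034 and 0.034 m and z of cap_1_mid in the frame of tray_green_floor between 0.0105 and 0.0165 m and angle between cap_1_mid's own z axis and vertical below 0.1 rad) and horizontal distance between cap_2_mid and mat_grey below 0.02 m) or ((x of cap_2_mid in the frame of tray_red_floor between -0.034 and 0.034 m and y of cap_2_mid in the frame of tray_red_floor between -0.034 and 0.034 m and z of cap_2_mid in the frame of tray_red_floor between 0.0105 and 0.0165 m and angle between cap_2_mid's own z axis and vertical below 0.1 rad) and horizontal distance between cap_1_mid and mat_grey below 0.02 m))); the robot touches nothing.
It fails at once if the pointer reaches the red band (overtightened) (value of joint dial above 0.6 rad).
It fails at once if the beaker is pushed more than 20 mm or knocked over (distance of beaker from where it was at the start of the episode above 0.02 m or angle between beaker's own z axis and vertical above 0.3 rad).
It fails at once if the amber bottle is pushed more than 20 mm or knocked over (distance of amber_bottle from where it was at the start of the episode above 0.02 m or angle between amber_bottle's own z axis and vertical above 0.3 rad).
It fails at once if the open bottle is pushed more than 20 mm or knocked over (distance of open_bottle from where it was at the start of the episode above 0.02 m or angle between open_bottle's own z axis and vertical above 0.3 rad).
It also fails if it takes over 64 s, if anything falls off the work surface, if the arm or the gripper's body presses on something with over 40 N, if the wrist force passes 120 N, or if a joint passes its speed limit or range.

## Working session

There is one attempt and no reset: what is moved stays moved. The work goes in short steps, Python scripts to look and compute and a tool call to move; the robot and the scene stay as the last step left them, time stands still between calls to the robot, and variables do not carry over. Pictures are saved under pics/ and viewed, about 8 in all and at most 12, crops included, and the job is handed in when it is done.

Besides the shell and the picture viewer there is one more tool, called by a JSON object that holds its "api" and its "payload", one argument or row to a line. apply_moves: Moves the arm, as the interface text tells. Its arguments: {"type":"object","properties":{"motion":{"type":"array"},"gripper":{"type":"number"}},"required":["motion"]}

```bash
ls; mkdir -p pics
python3 - <<'E'
from station import robot
import cv2,numpy as np,pickle
d={}
for n in("top","side"):
    p,z=robot.camera(n); m=robot.camera_model(n); d[n]=(p,z,m); cv2.imwrite(f"pics/a_{n}.png",p)
    print(n,m["K"],m["dist"],np.round(m["R"],3),m["t"])
pickle.dump(d,open("d0.pkl","wb"))
s=robot.sense();print(s["time"],s["eef_pos"],s["tool_rot"],s["contact_force"],s["width"])
E
```

```text
pics
top [[349.90715249   0.         259.31744154]
 [  0.         349.90715249 198.9064491 ]
 [  0.           0.           1.        ]] [-0.0322115  0.         0.         0.         0.       ] [[ 0.012 -1.     0.016]
 [-0.988 -0.014 -0.152]
 [ 0.152 -0.014 -0.988]] [-0.0439397   0.55595701  1.00068312]
side [[495.97038859   0.         260.65900166]
 [  0.         495.97038859 190.82277482]
 [  0.           0.           1.        ]] [0.05942764 0.         0.         0.         0.        ] [[ 0.952 -0.307 -0.007]
 [-0.119 -0.347 -0.93 ]
 [ 0.283  0.886 -0.367]] [-0.51181299  0.14660928  1.46641508]
0.1 [ 0.22410368 -0.50197507  0.22393604] [ 8.38928285e-01 -5.44241611e-01 -4.48944105e-04 -4.47436661e-04] [-0.71187705 -0.12740186  0.05778545] 0.08807625615355658
```

View pics/a_top.png

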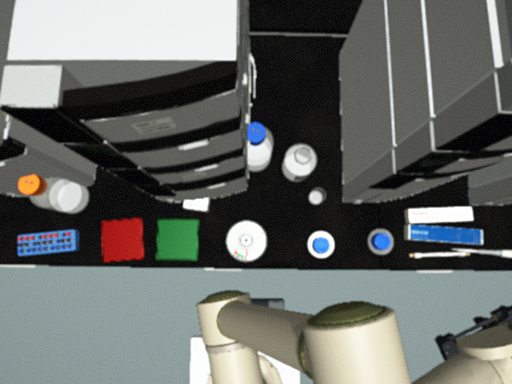

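View pics/a_side.png

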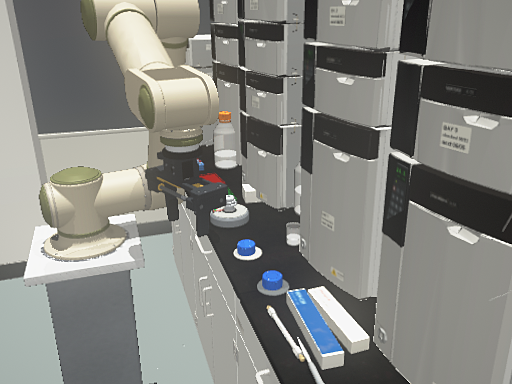

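```bash
cat > h.py <<'E'
import numpy as np,cv2
def ray(m,u,v):
    p=cv2.undistortPoints(np.array([[[u,v]]],float),np.array(m["K"]),np.array(m["dist"]))[0,0]
    R=np.array(m["R"]);t=np.array(m["t"]).ravel()
    return -R.T@t, R.T@np.array([p[0],p[1],1.])
def onz(m,u,v,z):
    c,d=ray(m,u,v); return c+d*(z-c[2])/d[2]
def proj(m,X):
    rv=cv2.Rodrigues(np.array(m["R"]))[0]
    return cv2.projectPoints(np.array([X],float),rv,np.array(m["t"],float).ravel(),np.array(m["K"]),np.array(m["dist"]))[0][0,0]
def blobs(p,hr,smin=100,vmin=60,amin=40):
    h=cv2.cvtColor(p,cv2.COLOR_BGR2HSV)
    k=((h[...,0]>=hr[0])&(h[...,0]<=hr[1])&(h[...,1]>smin)&(h[...,2]>vmin)).astype(np.uint8)
    n,l,s,c=cv2.connectedComponentsWithStats(k)
    return [(s[i].tolist(),c[i].round(2).tolist()) for i in range(1,n) if s[i][4]>=amin]
E
python3 - <<'E'
from h import *;import pickle
d=pickle.load(open("d0.pkl","rb"))
for n in d:
    p,z,m=d[n];print(n,"cam",ray(m,256,192)[0].round(3))
    for nm,hr,zz in(("blue",(100,125),.03),("green",(50,75),.006),("red",(0,5),.006)):
        for s,c in blobs(p,hr):
            print(nm,s,c,onz(m,*c,zz).round(4), "depth",z[int(c[1]),int(c[0])])
# bright blobs in top
p,z,m=d["top"]
h=cv2.cvtColor(p,cv2.COLOR_BGR2HSV)
for nm,(x,y) in dict(white=(321,245),grey=(381,241),gauge=(246,241)).items():
    print(nm,onz(m,x,y,.0).round(4))
a=cv2.resize(p[222:262,220:300],None,fx=10,fy=10,interpolation=cv2.INTER_CUBIC)
b=cv2.resize(p[225:265,300:400],None,fx=8,fy=8,interpolation=cv2.INTER_CUBIC)
c=cv2.resize(np.vstack([d["side"][0]])[185:295,210:300],None,fx=5,fy=5,interpolation=cv2.INTER_CUBIC)
cv2.imwrite("pics/b1.png",np.vstack([cv2.resize(a,(640,320)),cv2.resize(b,(640,256))]))
cv2.imwrite("pics/b2.png",c)
E
```

```text
top cam [ 0.398 -0.022  1.074]
blue [247, 121, 19, 24, 359] [255.6, 132.33] [ 0.7679 -0.0227  0.03  ] depth 0.8782179
blue [411, 224, 70, 21, 1070] [445.81, 233.59] [ 0.4603 -0.603   0.03  ] depth 1.0502706
blue [17, 229, 63, 28, 1101] [48.49, 243.11] [0.4167 0.5875 0.03  ] depth 1.0345082
blue [372, 233, 19, 17, 255] [381.03, 241.15] [ 0.4358 -0.4027  0.03  ] depth 1.0457127
blue [313, 238, 16, 15, 200] [320.54, 244.89] [ 0.4228 -0.2204  0.03  ] depth 1.0408165
green [155, 219, 45, 42, 1731] [177.37, 239.3] [0.4348 0.2096 0.006 ] depth 1.0622574
red [101, 217, 44, 46, 1742] [122.16, 239.48] [0.4317 0.3771 0.006 ] depth 1.0589787
side cam [ 0.09  -1.406  0.671]
blue [237, 239, 19, 17, 268] [245.79, 246.97] [ 0.4169 -0.2431  0.03  ] depth 1.3569943
blue [262, 270, 21, 20, 365] [271.9, 279.61] [ 0.4301 -0.4236  0.03  ] depth 1.2019199
blue [288, 290, 55, 64, 1223] [315.18, 322.89] [ 0.4608 -0.612   0.03  ] depth 1.0400594
red [199, 173, 27, 11, 162] [211.5, 177.43] [0.4635 0.3991 0.006 ] depth 1.954483
white [ 0.4232 -0.2276  0.    ]
grey [ 0.4373 -0.4136  0.    ]
gauge [0.4326 0.0018 0.    ]
```

View pics/b1.png

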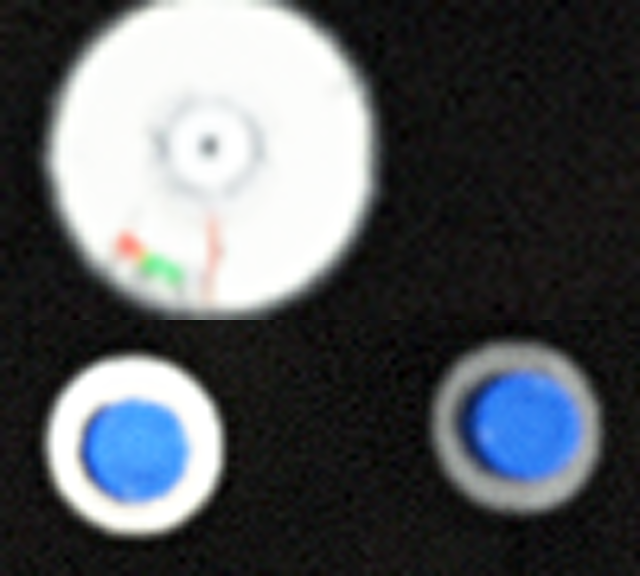

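View pics/b2.png

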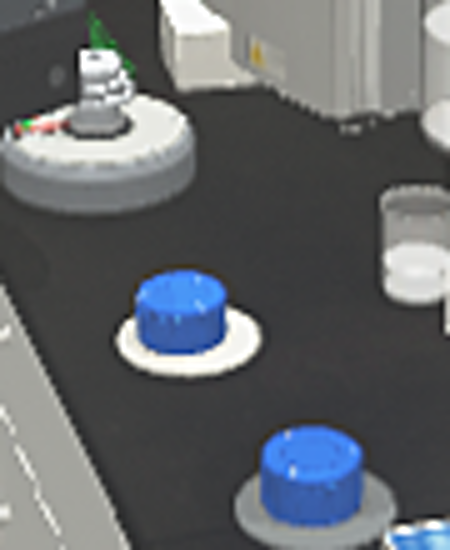

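```bash
cat >> h.py <<'E'
def cloud(z,m):
    H,W=z.shape;u,v=np.meshgrid(np.arange(W),np.arange(H))
    p=cv2.undistortPoints(np.stack([u,v],-1).reshape(-1,1,2).astype(float),np.array(m["K"]),np.array(m["dist"])).reshape(H,W,2)
    X=np.dstack([p*z[...,None],z]); X[z==0]=np.nan
    return (X-np.array(m["t"]).ravel())@np.array(m["R"])
def disc(p,m,zz,xy,rad,thr=140):
    # ellipse-free: bright contour near xy -> rays onto plane zz -> min circle
    g=p.min(2); k=(g>thr).astype(np.uint8)
    cs=cv2.findContours(k,cv2.RETR_EXTERNAL,cv2.CHAIN_APPROX_NONE)[0]
    u=proj(m,[*xy,zz]); c=max((c for c in cs if cv2.pointPolygonTest(cv2.convexHull(c),tuple(map(float,u)),False)>=0),key=cv2.contourArea)
    return c
def circ(P):
    A=np.c_[2*P,np.ones(len(P))];s=np.linalg.lstsq(A,(P**2).sum(1),rcond=None)[0]
    return s[:2],np.sqrt(s[2]+s[0]**2+s[1]**2)
E
python3 - <<'E'
from h import *;import pickle
d=pickle.load(open("d0.pkl","rb"))
for n in d:
    p,z,m=d[n];X=cloud(z,m)
    h=cv2.cvtColor(p,cv2.COLOR_BGR2HSV);bl=(h[...,0]>100)&(h[...,0]<125)&(h[...,1]>100)
    for nm,c in(("W",(.423,-.222)),("G",(.436,-.41))):
        k=bl&(np.hypot(X[...,0]-c[0],X[...,1]-c[1])<.04)
        zt=np.nanpercentile(X[k][:,2],70);q=X[k&(X[...,2]>.0235)]
        print(n,nm,zt.round(4),q[:,:2].mean(0).round(4),((q[:,:2].max(0)+q[:,:2].min(0))/2).round(4),(q[:,:2].max(0)-q[:,:2].min(0)).round(3))
    r=np.hypot(X[...,0]-.4326,X[...,1]-.0)
    k=(r<.03)&(X[...,2]>.078);print(n,"plugtop",X[k].mean(0).round(4),k.sum())
    k=(r<.07)&(abs(X[...,2]-.036)<.006);q=X[k];print("dial",q.mean(0).round(4),circ(q[np.hypot(*(q[:,:2]-q[:,:2].mean(0)).T)>.05][:,:2]))
    k=(X[...,2]>.05)&(X[...,0]<.68)&(X[...,0]>.3)&(X[...,1]>-.5)&(X[...,1]<.6)&(r>.05)
    q=X[k];g=np.floor(q[:,:2]/.05).astype(int)
    import collections;D=collections.defaultdict(list)
    for a,b in zip(map(tuple,g),q[:,2]):D[a].append(b)
    print({tuple(round(i*.05,2) for i in a):round(float(np.max(b)),2) for a,b in sorted(D.items()) if len(b)>3})
p,z,m=d["top"]
for nm,zz,xy,R in(("white",.003,(.423,-.225),.04),("gauge",.036,(.4326,.0018),.062)):
    c=disc(p,m,zz,xy,R);P=np.array([onz(m,*q,zz)[:2] for q in c[:,0].astype(float)]);print(nm,circ(P))
# cap lightness
for n,uv in(("top",(320.5,245)),("side",(245.5,243))):
    p=d[n][0];u,v=map(int,uv);print(p[v-9:v+10,u-11:u+12].min(2))
E
```

```text
top W 0.0301 [ 0.4229 -0.2214] [ 0.4226 -0.2208] [0.042 0.044]
top G 0.03 [ 0.4363 -0.4045] [ 0.4364 -0.4059] [0.048 0.051]
top plugtop [0.4342 0.0005 0.0822] 106
dial [ 4.336e-01 -1.000e-04  3.480e-02] (array([4.33873030e-01, 1.08350369e-04]), np.float64(0.054932794412384))
{(np.float64(0.3), np.float64(-0.2)): 0.69, (np.float64(0.3), np.float64(-0.15)): 0.69, (np.float64(0.3), np.float64(-0.1)): 0.67, (np.float64(0.3), np.float64(0.0)): 0.14, (np.float64(0.5), np.float64(-0.35)): 0.39, (np.float64(0.5), np.float64(0.1)): 0.7, (np.float64(0.5), np.float64(0.15)): 0.72, (np.float64(0.5), np.float64(0.2)): 0.72, (np.float64(0.5), np.float64(0.25)): 0.72, (np.float64(0.5), np.float64(0.45)): 0.17, (np.float64(0.5), np.float64(0.5)): 0.23, (np.float64(0.5), np.float64(0.55)): 0.23, (np.float64(0.55), np.float64(-0.5)): 0.52, (np.float64(0.55), np.float64(-0.45)): 0.58, (np.float64(0.55), np.float64(-0.4)): 0.65, (np.float64(0.55), np.float64(-0.35)): 0.72, (np.float64(0.55), np.float64(-0.3)): 0.74, (np.float64(0.55), np.float64(-0.25)): 0.06, (np.float64(0.55), np.float64(-0.2)): 0.06,
[... 6841 characters left out ...]
 71  67  56  50  45]
 [ 63  58  43  57  62  64  68  72  70  72  72  75  74  74  70 102 125  77
   61  59  45 140  88]
 [ 60  54  37  56  60  62  59  64  65  65  66  68  68  66  64  61  97  65
   57  56  37 217 244]
 [ 51  37 109  96  60  59  58  60  67  61  61  83  65  61  60  58  56  58
   57  54  34 230 254]
 [ 65 226 241 130  56  58  59  62  66  62  59  74  61  59  59  60  58  58
   58  54  35 182 246]
 [166 241 240 125  52  58  60  60  62  61  60  58  61  60  59  60  60  60
   58  54  35 137 245]
 [242 224 222 142  60  57  60  61  61  63  59  60  60  60  59  61  60  60
   60  53  30 181 238]
 [252 222 220 151  59  53  60  61  60  61  61  60  63  60  61  60  59  58
   57  45  38 228 234]]
```

Run:
```python
from h import *;import pickle
d=pickle.load(open("d0.pkl","rb"))
p,z,m=d["side"]
def marks(p,uv,zz):
    u,v=map(int,uv);g=p.min(2)[v-9:v+4,u-11:u+12].astype(float)
M=[]
g=p.min(2).astype(float)-72
for (c0,c1,r0,r1) in((248,250,240,241),(237,240,243,244),(249,251,245,246)):
    w=np.clip(g[r0:r1+1,c0:c1+1],0,None);yy,xx=np.mgrid[r0:r1+1,c0:c1+1]
    M.append(onz(m,(w*xx).sum()/w.sum(),(w*yy).sum()/w.sum(),.030))
M=np.array(M)[:,:2];c=M.mean(0);print(M.round(4),"mean",c.round(4))
for q in M: print(np.hypot(*(q-c)).round(4),np.degrees(np.arctan2(*(q-c)[::-1])).round(1))
# circumcentre of three marks
A=2*(M[1:]-M[0]);cc=np.linalg.solve(A,(M[1:]**2).sum(1)-(M[0]**2).sum());print("circ",cc,np.hypot(*(M[0]-cc)),np.degrees(np.arctan2(*(M-cc).T[::-1])))
# trays + cabinet fronts
for n in d:
    X=cloud(d[n][1],d[n][2])
    for a,b in((-.4,-.3),(-.1,0),(0,.1),(.1,.3),(.3,.45)):
        k=(X[...,2]>.06)&(X[...,1]>a)&(X[...,1]<b)&(X[...,0]>.48)&(X[...,0]<.8);print(n,a,b,np.nanpercentile(X[k][:,0],[1,10]).round(3) if k.any() else None, end=' ')
p,z,m=d["top"]
for nm,hr in(("green",(50,75)),("red",(0,5))):
    s,c=max(blobs(p,hr),key=lambda b:b[0][4]);print(nm,onz(m,*c,.004).round(4))
```

```text
[[ 0.4368 -0.2084]
 [ 0.4021 -0.2169]
 [ 0.4288 -0.2386]] mean [ 0.4225 -0.2213]
0.0192 42.2
0.021 167.9
0.0184 -70.1
circ [ 0.42133228 -0.22048143] 0.01960719412380404 [ 38.07110968 169.49651052 -67.63505098]
top -0.4 -0.3 [0.55  0.551] top -0.1 0 [0.623 0.636] top 0 0.1 [0.56  0.567] top 0.1 0.3 [0.546 0.547] top 0.3 0.45 [0.578 0.578] side -0.4 -0.3 [0.549 0.55 ] side -0.1 0 [0.591 0.607] side 0 0.1 [0.559 0.566] side 0.1 0.3 [0.543 0.545] side 0.3 0.45 None green [0.4348 0.2101 0.004 ]
red [0.4318 0.3778 0.004 ]
```

{"api": "apply_moves", "payload": {
  "motion": [
    [[-1.7,-2.9,0.7],-10],
    [[-3.5,-5.9,1.5],-20],
    [[-5.3,-8.9,2.2],-30],
    [[-7.0,-11.8,3.0],-40],
    [[-8.8,-14.8,3.7],-50],
    [[-10.5,-17.7,4.4],-60],
    [[-12.3,-20.7,5.2],-70],
    [[-14.0,-23.6,5.9],-80],
    [[-15.8,-26.6,6.7],-90],
    [[-17.5,-29.5,7.4],-100]
  ],
  "gripper": 0
}}

```text
time: 1.35
eef_pos: [0.4226, -0.2211, 0.15]
tool_rot: [0.955, 0.296, -0.0, -0.0]
contact_force: [-0.2, -1.1, 0.4]
width: 0.0884
```

```bash
cat > st.py <<'E'
from station import robot
import numpy as np
from scipy.spatial.transform import Rotation as Ro
def st():
    s=robot.sense();R=Ro.from_quat(s["tool_rot"]).as_matrix()
    print("t",s["time"],"p",np.round(s["eef_pos"],4),"yaw",np.degrees(np.arctan2(R[1,0],R[0,0])).round(1),"zt",R[:,2].round(3),"F",np.round(s["contact_force"],1),"M",np.round(s["moment"],2),"w",round(s["width"],4),"j1,6",np.degrees(np.array(s["joints"])[[0,5]]).round(1))
    return s,R
def to(X):
    s,R=st();print("shift cm",(R.T@(np.array(X)-s["eef_pos"])*100).round(2))
E
python3 -c "
from st import *;to([.4222,-.2215,.0165])
p=__import__('pickle').load(open('d0.pkl','rb'))['side'][0].min(2);print(p[196:222,216:246])"
```

```text
t 1.35 p [ 0.4226 -0.2211  0.15  ] yaw 34.4 zt [-0.  0. -1.] F [-0.2 -1.1  0.4] M [-0.04 -0.06 -0.05] w 0.0884 j1,6 [-41.9 -76.3]
shift cm [-0.06  0.02 13.35]
[[ 63  63  62  64  62  63  63  63  58  37 255 212 142 144 233 252 255 198
   74  51  57  60  61  61  58  52  88 146 140 199]
 [ 62  62  63  62  61  61  62  62  57  35 255 250 246 244 245 244 248 241
  100  47  58  58  61  59  59  55  63 149 143 179]
 [ 62  63  62  60  70  81  72  63  57  37 255 253 250 250 246 241 248 198
   97  43  64  64  62  61  60  58  51 111 142 171]
 [ 63  63  62  60  86  89  87  64  58  43 188 213 212 214 187 180 190 134
  255 128  50  59  61  61  61  59  55  63 141 172]
 [ 64  63  61  66  88  90  85  65  60  47 124 161 158 158 142 136 126 163
  255 135  41  51  59  60  60  60  58  50 105 169]
 [ 62  63  63  63  86  92  75  63  61  53 121 149 147 141 143 142 255 218
  195 234 141  64  57  59  61  59  58  53  69 170]
 [ 62  63  62  62  70  72  64  63  61  53 118 205 227 249 255 168 210 159
  105 192 154  68  51  58  60  61  60  58  55 130]
 [ 63  62  63  62  62  61  62  63  60  53 118 173 178 188 211 138 
[... 1609 characters left out ...]
234 235 236 236 236 234
  235 223 208 182 189 184 174 147 163 152 151 150]
 [157 150 141 175 191 193 198 199 183 180 175 196 200 183 178 178 174 197
  202 197 189 151 146 158 161 149 151 155 144 121]
 [151 150 151 161 159 161 152 156 149 151 166 181 183 158 151 148 141 152
  158 160 165 154 152 154 157 156 142 127 118 104]
 [130 147 154 157 155 154 153 154 155 159 166 169 169 164 162 159 159 158
  157 157 157 157 151 144 133 123 117 106 107 106]
 [110 118 124 132 134 142 150 155 158 162 162 165 163 163 163 162 158 152
  146 138 132 126 121 118 111 108 108 107 107 107]
 [109 107 108 108 115 120 121 124 127 128 129 131 130 128 127 127 126 124
  120 117 113 111 108 111 110 110 111 109 106 107]]
```

{"api": "apply_moves", "payload": {
  "motion": [
    [[0,0,1.5],-8],
    [[0,0,3.0],-16],
    [[0,0,5.0],-25],
    [[0,0,7.0],-25.6],
    [[0,0,8.5],-25.6],
    [[0,0,10.0],-25.6],
    [[0,0,11.3],-25.6],
    [[0,0,12.0],-25.6],
    [[0,0,12.3],-25.6],
    [[0,0,12.3],-25.6]
  ]
}}

```text
time: 2.6
eef_pos: [0.4223, -0.2223, 0.0275]
tool_rot: [0.868, 0.497, 0.0, 0.0]
contact_force: [0.1, 0.0, -0.2]
width: 0.0884
```

{"api": "apply_moves", "payload": {
  "motion": [
    [[0,0,0],0],
    [[0,0,0],0],
    [[0,0,0],0],
    [[0,0,0],0],
    [[0,0,0],0],
    [[0,0,0],0],
    [[0,0,0],0],
    [[0,0,0],0],
    [[0,0,0],0],
    [[0,0,0],0]
  ],
  "gripper": 1
}}

```text
time: 3.85
eef_pos: [0.4222, -0.2222, 0.0274]
tool_rot: [0.868, 0.497, 0.0, -0.0]
contact_force: [-0.3, -0.4, -0.7]
width: 0.0005
```

```bash
python3 -c "
from st import *;to([.4337,.0003,.112])
import cv2
p,z=robot.camera('side');cv2.imwrite('pics/c.png',cv2.resize(p[170:280,190:300],None,fx=5,fy=5,interpolation=cv2.INTER_CUBIC))"
```

```text
t 3.85 p [ 0.4222 -0.2222  0.0274] yaw 59.7 zt [-0.  0. -1.] F [-0.3 -0.4 -0.7] M [ 0.01 -0.12  0.03] w 0.0005 j1,6 [ -42.  -101.7]
shift cm [ 19.78 -10.25  -8.45]
```

View pics/c.png

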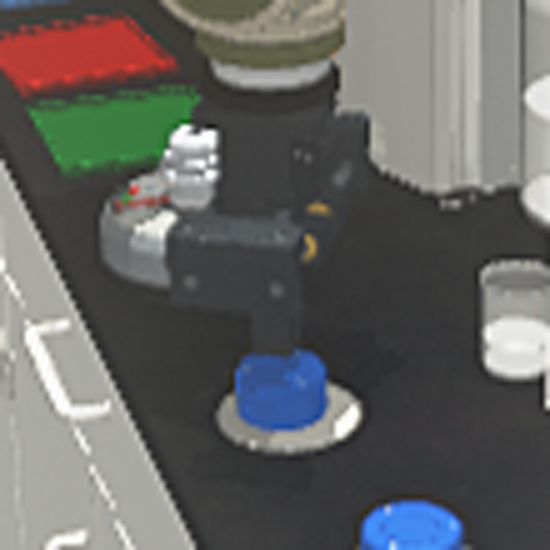

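```bash
python3 -c "
from h import *
from station import robot
import pickle
p,z=robot.camera('side');m=robot.camera_model('side');X=cloud(z,m)
pickle.dump((p,z,m),open('d1.pkl','wb'))
for r in range(224,258,2): print(r,[tuple((X[r,c]*1000).round(0).astype(int)) for c in (240,244,246,248,252)])
print(robot.nose_length)
"
```

```text
224 [(np.int64(385), np.int64(-306), np.int64(132)), (np.int64(395), np.int64(-310), np.int64(133)), (np.int64(399), np.int64(-311), np.int64(133)), (np.int64(403), np.int64(-319), np.int64(135)), (np.int64(492), np.int64(-52), np.int64(2))]
226 [(np.int64(387), np.int64(-299), np.int64(124)), (np.int64(395), np.int64(-308), np.int64(126)), (np.int64(401), np.int64(-307), np.int64(125)), (np.int64(405), np.int64(-310), np.int64(126)), (np.int64(489), np.int64(-62), np.int64(0))]
228 [(np.int64(388), np.int64(-296), np.int64(116)), (np.int64(396), np.int64(-305), np.int64(119)), (np.int64(400), np.int64(-308), np.int64(120)), (np.int64(406), np.int64(-305), np.int64(118)), (np.int64(485), np.int64(-77), np.int64(1))]
230 [(np.int64(386), np.int64(-301), np.int64(113)), (np.int64(395), np.int64(-308), np.int64(115)), (np.int64(400), np.int64(-310), np.int64(115)), (np.int64(405), np.int64(-310), np.int64(115)), (np.int64(479), np.int64(-95), np.int64(3))]
232 [(np.int64(405), np.int64(-232), np.int64(72)), (np.int64(396), np.int64(-304), np.int64(107)), (np.int64(401), np.int64(-306), 
[... 2283 characters left out ...]
01), np.int64(-239), np.int64(15)), (np.int64(412), np.int64(-242), np.int64(15)), (np.int64(416), np.int64(-247), np.int64(16)), (np.int64(422), np.int64(-246), np.int64(15)), (np.int64(435), np.int64(-243), np.int64(11))]
254 [(np.int64(402), np.int64(-238), np.int64(8)), (np.int64(411), np.int64(-245), np.int64(10)), (np.int64(417), np.int64(-244), np.int64(8)), (np.int64(422), np.int64(-245), np.int64(8)), (np.int64(435), np.int64(-241), np.int64(4))]
256 [(np.int64(401), np.int64(-240), np.int64(3)), (np.int64(411), np.int64(-246), np.int64(4)), (np.int64(415), np.int64(-249), np.int64(6)), (np.int64(422), np.int64(-247), np.int64(3)), (np.int64(430), np.int64(-257), np.int64(7))]
0.019
```

{"api": "apply_moves", "payload": {
  "motion": [
    [[0,0,0],0],
    [[0,0,0],0],
    [[0,0,0],0],
    [[0,0,0],0],
    [[0,0,0],0],
    [[0,0,0],0],
    [[0,0,0.5],0],
    [[0,0,1.0],0],
    [[0,0,1.5],0],
    [[0,0,1.5],0]
  ],
  "gripper": 0
}}

```text
time: 5.2
eef_pos: [0.422, -0.222, 0.012]
tool_rot: [0.868, 0.497, -0.0, -0.0]
contact_force: [-0.6, -0.3, 0.3]
width: 0.0881
```

```bash
python3 -c "
from st import *;st()
import cv2
p,z=robot.camera('side');cv2.imwrite('pics/d.png',cv2.resize(p[190:280,200:300],None,fx=6,fy=6,interpolation=cv2.INTER_CUBIC))"
```

```text
t 5.2 p [ 0.422 -0.222  0.012] yaw 59.7 zt [-0.001  0.001 -1.   ] F [-0.6 -0.3  0.3] M [-0.   -0.19 -0.02] w 0.0881 j1,6 [ -42.  -101.7]
```

View pics/d.png

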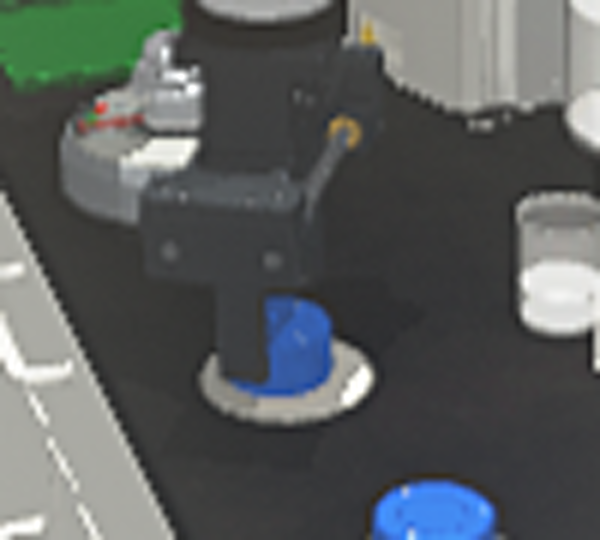

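```bash
python3 -c "
from h import *
from station import robot
p,z=robot.camera('side');m=robot.camera_model('side');X=cloud(z,m)
for u in (237,239,241,243):
  for v in (248,250,251,252,253,254,255): print(u,v,p[v,u],(X[v,u]*1000).round(0))
for y in (-.26,-.267,-.275):
  c,d=ray(m,240.8,253.8);print(c+d*(y-c[1])/d[1])
"
```

```text
237 248 [64 62 60] [ 386. -265.   43.]
237 250 [64 62 60] [ 386. -265.   37.]
237 251 [64 62 60] [ 385. -270.   37.]
237 252 [56 55 54] [ 385. -268.   33.]
237 253 [112 119 121] [ 397. -221.    3.]
237 254 [133 141 142] [ 395. -230.    6.]
237 255 [129 136 138] [ 394. -235.    5.]
239 248 [64 62 61] [ 391. -268.   44.]
239 250 [66 63 62] [ 391. -269.   38.]
239 251 [63 62 60] [ 390. -272.   37.]
239 252 [55 57 58] [ 390. -270.   33.]
239 253 [109  69  51] [ 400. -233.    9.]
239 254 [140 103  83] [ 401. -228.    3.]
239 255 [133 130 128] [ 399. -237.    5.]
241 248 [64 61 60] [ 395. -273.   46.]
241 250 [64 61 60] [ 396. -271.   38.]
241 251 [64 62 61] [ 395. -272.   36.]
241 252 [56 60 60] [ 395. -274.   35.]
241 253 [93 66 56] [ 405. -237.   10.]
241 254 [151  80  48] [ 405. -235.    6.]
241 255 [147 114 100] [ 405. -236.    4.]
243 248 [57 59 59] [ 401. -273.   45.]
243 250 [60 62 62] [ 400. -274.   39.]
243 251 [59 61 62] [ 399. -279.   39.]
243 252 [57 62 64] [ 400. -276.   34.]
243 253 [65 62 60] [ 401. -271.   28.]
243 254 [138  79  50] [ 409. -241.    9.]
243 255 [158  91  56] [ 409. -242.    6.]
[ 0.39780136 -0.26        0.02104216]
[ 0.39592118 -0.267       0.02501208]
[ 0.39377241 -0.275       0.02954914]
```

{"api": "apply_moves", "payload": {
  "motion": [
    [[0,0,0.4],0],
    [[0,0,0.8],0],
    [[0,0,1.2],0],
    [[0,0,1.5],0],
    [[0,0,1.7],0],
    [[0,0,1.9],0],
    [[0,0,2.0],0],
    [[0,0,2.1],0],
    [[0,0,2.1],0],
    [[0,0,2.1],0]
  ]
}}

```text
time: 6.55
eef_pos: [0.4223, -0.2222, -0.0085]
tool_rot: [0.868, 0.497, 0.0, 0.0]
contact_force: [-0.2, 0.6, 0.2]
width: 0.0885
```

{"api": "apply_moves", "payload": {
  "motion": [
    [[0,0,0],0],
    [[0,0,0],0],
    [[0,0,0],0],
    [[0,0,0],0],
    [[0,0,0],0],
    [[0,0,0],0],
    [[0,0,0],0],
    [[0,0,0],0],
    [[0,0,0],0],
    [[0,0,0],0]
  ],
  "gripper": 1
}}

```text
time: 7.8
eef_pos: [0.4222, -0.2222, -0.0085]
tool_rot: [0.868, 0.497, 0.0, 0.0]
contact_force: [-0.1, 0.4, 0.6]
width: 0.0498
```

```bash
python3 -c "
from st import *;to([.4337,.0003,.085])
"
```

```text
t 7.8 p [ 0.4222 -0.2222 -0.0085] yaw 59.7 zt [ 0.  0. -1.] F [-0.1  0.4  0.6] M [ 0.06 -0.16  0.02] w 0.0498 j1,6 [ -42.  -101.7]
shift cm [ 19.78 -10.25  -9.35]
```

{"api": "apply_moves", "payload": {
  "motion": [
    [[0,0,-1.5],0],
    [[0,0,-3.5],0],
    [[0,0,-6.0],0],
    [[1.0,-0.5,-8.0],0],
    [[3.5,-1.8,-9.3],3],
    [[7.0,-3.6,-9.35],8],
    [[11.0,-5.7,-9.35],14],
    [[15.0,-7.8,-9.35],20],
    [[18.5,-9.6,-9.35],22],
    [[19.78,-10.25,-9.35],22]
  ]
}}

```text
time: 9.05
eef_pos: [0.4334, 0.0019, 0.0849]
tool_rot: [0.946, 0.324, -0.0, -0.0]
contact_force: [-0.0, -0.6, 0.4]
width: 0.0494
```

Run:
```python
from st import *;from h import *;import pickle
to([.4337,.0003,.085])
d={}
for n in("side","top"):
    p,z=robot.camera(n);m=robot.camera_model(n);d[n]=(p,z,m)
    h=cv2.cvtColor(p,cv2.COLOR_BGR2HSV);X=cloud(z,m)
    bl=(h[...,0]>100)&(h[...,0]<125)&(h[...,1]>100)&(np.hypot(X[...,0]-.434,X[...,1])<.06)
    q=X[bl];v,u=np.nonzero(bl)
    print(n,bl.sum(),q.mean(0).round(4) if bl.any() else None,(u.min(),u.max(),v.min(),v.max()) if bl.any() else None)
pickle.dump(d,open("d2.pkl","wb"))
p=d["side"][0];cv2.imwrite("pics/e.png",cv2.resize(p[160:230,190:290],None,fx=7,fy=7,interpolation=cv2.INTER_CUBIC))
```

```text
t 9.05 p [0.4334 0.0019 0.0849] yaw 37.8 zt [-0.  0. -1.] F [-0.  -0.6  0.4] M [ 0.04 -0.11  0.04] w 0.0494 j1,6 [-15.5 -53.3]
shift cm [-0.07  0.14 -0.01]
side 142 [ 0.4363 -0.0128  0.1158] (np.int64(225), np.int64(236), np.int64(182), np.int64(195))
top 0 None None
```

View pics/e.png

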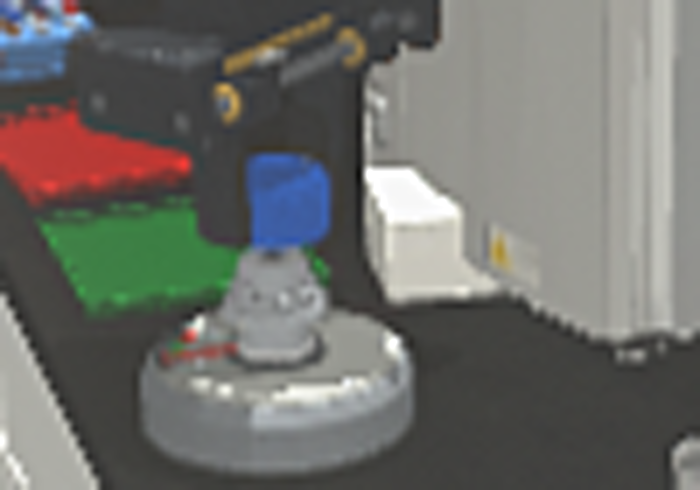

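Run:
```python
from h import *;import pickle
p,z,m=pickle.load(open("d2.pkl","rb"))["side"]
print("plug proj",proj(m,[.4337,.0003,.08]),proj(m,[.4337,.0003,.062]),"tcp",proj(m,[.4334,.0019,.11]))
b=p.astype(int);s=b[...,0]-b[...,2]
for v in range(184,194):print(v,s[v,222:242])
# predicted right silhouette of cap
c,_=ray(m,0,0);C=np.array([.4334,.0019,.11]);dv=C-c;n=np.array([dv[1],-dv[0],0]);n/=np.linalg.norm(n)
print("pred right edge",proj(m,C+.025*n),proj(m,C-.025*n))
p0=pickle.load(open("d0.pkl","rb"))["side"][0].min(2)
print(p0[186:200,220:240]); print(p[196:212,218:242].min(2))
```

```text
plug proj [228.96355553 197.36509525] [229.13717047 202.64041422] tcp [228.44902466 188.3089855 ]
184 [ -1  -1 -13  57  88  84  80  79  78  81  81  77 110 122  50  -1  -4  -3
  -3  -2]
185 [  0  -1 -14  56  84  83  80  78  78  82 106 107 120 128 100  12  -6  -3
  -2  -2]
186 [  1  -1 -12  58  84  80  77  92 107 112 123 120 114 106 114  18  -8  -3
  -2  -1]
187 [  0   0 -13  44  99  97 102 110 114 112 109 107 109 107 115  18  -8  -3
  -1  -1]
188 [  0  -1 -10  37 104 107 107 111 105 112 110 100 100 102 115  18  -9  -3
  -2   0]
189 [  0  -1  -8  13 102 107 103 103  99 105 104 100  98  97 113  17  -9  -3
  -3  -1]
190 [ -1  -1  -7   1 100 105 103 100  97 101  98 101  98  98 111  16 -10  -4
  -2   0]
191 [ -1   0  -6   4 102 107 105 101 102 103 100  99  97  99 111  18  -9  -2
   0  -1]
192 [  0   0  -6   6 104 106 105 102 103 103  99 100  99 101  93  12  -7  -2
  -2  -1]
193 [  0   0  -5   2 106 107 103 104 104 103 104 104 107 101  49  -2  -5  -3
  -3   1]
pred right edge [236.45605459 188.04721331] [220.42230245 188.57129078]
[[118  91  88  89  86  82  73  61  57  57  59  59  58  57  5
[... 2047 characters left out ...]
34 111 125 142 143 148 151 144 147 150 151 148 158 158 155 156 137
  117 133 142 141 135 137]
 [234 146 128 119 123 131 152 154 154 152 156 155 155 156 150 139 134 142
  138 144 148 149 150 151]
 [179 134 146 140 121 102 134 143 150 150 151 153 154 150 144 133 120 119
  146 147 146 146 146 147]
 [128 120 130 132 113 101 133 139 148 151 152 151 152 151 144 135 150  94
  144 148 146 145 145 146]
 [111  96  93  95  74  92 152 151 148 152 153 150 149 149 147 160 148  86
  113 145 146 145 145 145]
 [ 85  76  76  93  75  71 127 168 171 171 170 166 167 170 172 140 105  74
  111 145 146 146 145 145]
 [147 118 111 117 102  75  83 112 125 126 124 134 123 131 120  87  73  88
  137 147 146 145 144 145]]
```

{"api": "apply_moves", "payload": {
  "motion": [
    [[0,0,0],0],
    [[0,0,0.5],0],
    [[0,0,1.0],0],
    [[0,0,1.3],0],
    [[0,0,1.5],0],
    [[0,0,1.7],0],
    [[0,0,1.9],0],
    [[0,0,2.1],0],
    [[0,0,2.3],0],
    [[0,0,2.3],0]
  ]
}}

```text
time: 10.4
eef_pos: [0.433, 0.0006, 0.0616]
tool_rot: [0.946, 0.323, -0.001, -0.001]
contact_force: [-3.8, 2.3, -0.5]
width: 0.0499
```

```bash
python3 -c "
from st import *;st()"
```

```text
t 10.4 p [0.433  0.0006 0.0616] yaw 37.7 zt [-0.002  0.001 -1.   ] F [-3.8  2.3 -0.5] M [ 0.45  0.5  -0.05] w 0.0499 j1,6 [-15.7 -53.3]
```

{"api": "apply_moves", "payload": {
  "motion": [
    [[-0.03,-0.08,0],0],
    [[-0.03,-0.08,0.1],0],
    [[-0.03,-0.08,0.2],0],
    [[-0.03,-0.08,0.3],0],
    [[-0.03,-0.08,0.4],0],
    [[-0.03,-0.08,0.5],0],
    [[-0.03,-0.08,0.55],0],
    [[-0.03,-0.08,0.6],0],
    [[-0.03,-0.08,0.6],0],
    [[-0.03,-0.08,0.6],0]
  ]
}}

```text
time: 11.65
eef_pos: [0.4333, 0.0015, 0.0562]
tool_rot: [0.947, 0.322, 0.001, -0.0]
contact_force: [-1.6, 7.6, 4.0]
width: 0.0498
```

```bash
python3 -c "
from st import *;st()"
```

```text
t 11.65 p [0.4333 0.0015 0.0562] yaw 37.6 zt [ 0.001  0.001 -1.   ] F [-1.6  7.6  4. ] M [ 1.25  0.05 -0.01] w 0.0498 j1,6 [-15.6 -53.3]
```

{"api": "apply_moves", "payload": {
  "motion": [
    [[0.05,-0.06,0],0],
    [[0.09,-0.12,0],0],
    [[0.09,-0.12,0.05],0],
    [[0.09,-0.12,0.1],0],
    [[0.09,-0.12,0.15],0],
    [[0.09,-0.12,0.2],0],
    [[0.09,-0.12,0.2],0],
    [[0.09,-0.12,0.2],0],
    [[0.09,-0.12,0.2],0],
    [[0.09,-0.12,0.2],0]
  ]
}}

```text
time: 12.9
eef_pos: [0.4337, 0.0019, 0.0557]
tool_rot: [0.946, 0.323, 0.001, 0.001]
contact_force: [-7.0, 1.4, 26.8]
width: 0.0499
```

```bash
python3 -c "
from st import *;st()"
```

```text
t 12.9 p [0.4337 0.0019 0.0557] yaw 37.7 zt [ 0.003 -0.001 -1.   ] F [-7.   1.4 26.8] M [ 0.17  1.16 -0.01] w 0.0499 j1,6 [-15.5 -53.1]
```

{"api": "apply_moves", "payload": {
  "motion": [
    [[-0.04,-0.03,0],4],
    [[-0.04,-0.03,0],8],
    [[-0.04,-0.03,0],12],
    [[-0.04,-0.03,0],16],
    [[-0.04,-0.03,0.02],20],
    [[-0.04,-0.03,0.04],24],
    [[-0.04,-0.03,0.06],28],
    [[-0.04,-0.03,0.08],32],
    [[-0.04,-0.03,0.1],36],
    [[-0.04,-0.03,0.1],40]
  ]
}}

```text
time: 14.15
eef_pos: [0.4337, 0.0021, 0.0539]
tool_rot: [1.0, -0.022, 0.002, 0.0]
contact_force: [0.2, 3.0, 11.8]
width: 0.0499
```

```bash
python3 -c "
from st import *;st()"
```

```text
t 14.15 p [0.4337 0.0021 0.0539] yaw -2.5 zt [ 0.004 -0.001 -1.   ] F [ 0.2  3.  11.8] M [0.6  0.11 0.06] w 0.0499 j1,6 [-15.5 -13. ]
```

{"api": "apply_moves", "payload": {
  "motion": [
    [[0,-0.02,0.01],2],
    [[0,-0.02,0.02],4],
    [[0,-0.02,0.03],6],
    [[0,-0.02,0.04],8],
    [[0,-0.02,0.05],10],
    [[0,-0.02,0.06],12],
    [[0,-0.02,0.07],14],
    [[0,-0.02,0.08],15],
    [[0,-0.02,0.08],15],
    [[0,-0.02,0.08],15]
  ]
}}

```text
time: 15.4
eef_pos: [0.4339, 0.0022, 0.053]
tool_rot: [0.989, -0.151, 0.002, 0.0]
contact_force: [0.2, 2.5, 10.8]
width: 0.0498
```

```bash
python3 -c "
from st import *;st()"
```

```text
t 15.4 p [0.4339 0.0022 0.053 ] yaw -17.4 zt [ 0.004 -0.001 -1.   ] F [ 0.2  2.5 10.8] M [ 0.42 -0.05  0.11] w 0.0498 j1,6 [-15.4   1.9]
```

{"api": "apply_moves", "payload": {
  "motion": [
    [[0,0,0.01],2],
    [[0,0,0.02],4],
    [[0,0,0.03],6],
    [[0,0,0.04],8],
    [[0,0,0.05],10],
    [[0,0,0.06],12],
    [[0,0,0.07],14],
    [[0,0,0.08],15],
    [[0,0,0.08],15],
    [[0,0,0.08],15]
  ]
}}

```text
time: 16.65
eef_pos: [0.4339, 0.0024, 0.0515]
tool_rot: [0.96, -0.279, 0.002, -0.0]
contact_force: [5.7, 5.2, 0.8]
width: 0.05
```

```bash
python3 -c "
from st import *;st()"
```

```text
t 16.65 p [0.4339 0.0024 0.0515] yaw -32.4 zt [ 0.003 -0.    -1.   ] F [5.7 5.2 0.8] M [ 0.69 -0.89  0.12] w 0.05 j1,6 [-15.4  16.9]
```

{"api": "apply_moves", "payload": {
  "motion": [
    [[0.05,-0.02,0.01],2],
    [[0.05,-0.02,0.02],4],
    [[0.05,-0.02,0.03],6],
    [[0.05,-0.02,0.04],8],
    [[0.05,-0.02,0.05],10],
    [[0.05,-0.02,0.06],12],
    [[0.05,-0.02,0.07],14],
    [[0.05,-0.02,0.08],15],
    [[0.05,-0.02,0.08],15],
    [[0.05,-0.02,0.08],15]
  ]
}}

```text
time: 17.9
eef_pos: [0.4343, 0.0022, 0.0507]
tool_rot: [0.916, -0.402, 0.001, -0.0]
contact_force: [3.8, 4.0, 0.9]
width: 0.0498
```

```bash
python3 -c "
from st import *;st()"
```

```text
t 17.9 p [0.4343 0.0022 0.0507] yaw -47.4 zt [ 0.003 -0.    -1.   ] F [3.8 4.  0.9] M [ 0.61 -0.75  0.08] w 0.0498 j1,6 [-15.4  31.9]
```

{"api": "apply_moves", "payload": {
  "motion": [
    [[0.03,-0.02,0.01],2],
    [[0.05,-0.02,0.02],4],
    [[0.05,-0.02,0.03],6],
    [[0.05,-0.02,0.04],8],
    [[0.05,-0.02,0.05],10],
    [[0.05,-0.02,0.06],12],
    [[0.05,-0.02,0.07],14],
    [[0.05,-0.02,0.08],15],
    [[0.05,-0.02,0.08],15],
    [[0.05,-0.02,0.08],15]
  ]
}}

```text
time: 19.15
eef_pos: [0.4346, 0.0018, 0.0504]
tool_rot: [0.855, -0.518, 0.001, -0.0]
contact_force: [3.5, 3.0, 8.5]
width: 0.0495
```

```bash
python3 -c "
from st import *;st()"
```

```text
t 19.15 p [0.4346 0.0018 0.0504] yaw -62.4 zt [ 0.003 -0.001 -1.   ] F [3.5 3.  8.5] M [ 0.51 -0.44  0.15] w 0.0495 j1,6 [-15.5  46.9]
```

{"api": "apply_moves", "payload": {
  "motion": [
    [[0,0,0],1],
    [[0,0,0],2],
    [[0,0,0],3],
    [[0,0,0],4],
    [[0,0,0],5],
    [[0,0,0],6],
    [[0,0,0],7],
    [[0,0,0],8],
    [[0,0,0],9],
    [[0,0,0],10]
  ]
}}

```text
time: 20.4
eef_pos: [0.4347, 0.0017, 0.0504]
tool_rot: [0.807, -0.591, 0.001, -0.001]
contact_force: [4.1, 1.5, 7.6]
width: 0.0494
```

```bash
cat > dial.py <<'E'
from st import *;from h import *;import pickle,sys
st()
d={}
for n in("side","top"):
    p,z=robot.camera(n);d[n]=(p,z,robot.camera_model(n))
pickle.dump(d,open(sys.argv[1]+".pkl","wb"))
a=d["side"][0][170:225,200:270];b=d["top"][0][215:270,210:280]
cv2.imwrite("pics/"+sys.argv[1]+".png",np.hstack([cv2.resize(i,None,fx=5.7,fy=7,interpolation=cv2.INTER_CUBIC) for i in(a,b)]))
m=d["side"][2];p=d["side"][0];c=np.array([.434,.001])
h=cv2.cvtColor(p,cv2.COLOR_BGR2HSV)
for v in range(195,225):
    for u in range(205,250):
        if (h[v,u,0]<8 or h[v,u,0]>172) and h[v,u,1]>110 and h[v,u,2]>70:
            X=onz(m,u,v,.038);q=X[:2]-c;print((u,v),p[v,u],"r",np.hypot(*q).round(3),"cw from -x",(180-np.degrees(np.arctan2(q[1],q[0]))%360).round(0))
E
python3 dial.py f
```

```text
t 20.4 p [0.4347 0.0017 0.0504] yaw -72.4 zt [ 0.003 -0.001 -1.   ] F [4.1 1.5 7.6] M [ 0.42 -0.51  0.12] w 0.0494 j1,6 [-15.5  57. ]
(216, 208) [ 49  60 135] r 0.045 cw from -x 34.0
(221, 209) [ 82  87 146] r 0.027 cw from -x 27.0
(222, 209) [ 67  72 150] r 0.024 cw from -x 28.0
(213, 210) [ 74  77 146] r 0.052 cw from -x 15.0
(218, 210) [ 77  80 144] r 0.036 cw from -x 13.0
```

View pics/f.png

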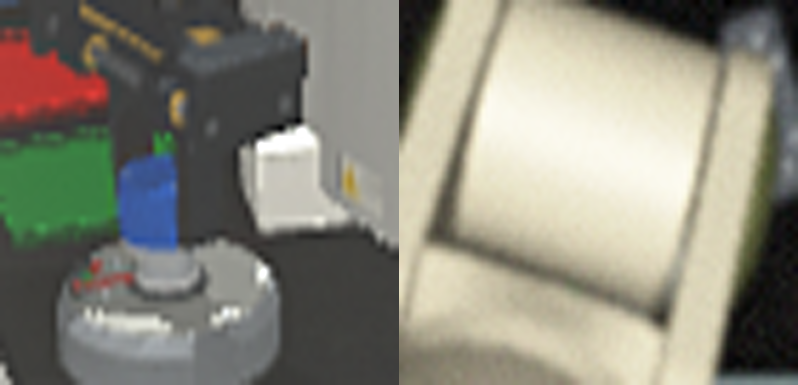

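Run:
```python
from h import *;import pickle
for f in("d0","d2","f"):
    p,z,m=pickle.load(open(f+".pkl","rb"))["side"];print(f)
    q=p.astype(int);print((q[...,2]-q[...,1])[204:216,208:228])
```

```text
d0
[[  -1   -1    0   -1   -1   -1   -1   -1   -1   -1    0   -1   -1    0
    -1    0   -1    0   -1   -2]
 [   0    0   -1    0   -1   -1    0    0   -1   -1    0   -1    0   -1
    -1   -1   -2   -1   -5   -3]
 [  -1   -1    0    0    0   -1    0   -2   -1   -1   -1    0   -1   -2
    -1   -2   -1   -2   -3   -2]
 [   0   -1   -1   -1    0    0    1    1   -1   -4   -3   -4   -4   -4
    -2   -3   -2   -3   -3   -2]
 [  -1    0   -1    0   -2    1    5    9   22   64   -2  -10   -9   -5
    -7   -5   -3   -3   -3   -3]
 [   0   -1   -1   -1   -2   -3  -68 -181  -60   -3   14   50   46   44
    38   45    2   -1   -4   -4]
 [  -1   -1    0   -4   -6  100    1  -53   80   67   76   98   84   56
    33   27   -1   -1   -1   -1]
 [   0    1    1   -7   -6   81   28    0   45   14   33   25   21    3
    -6   -7   -3   -2   -1    0]
 [  -1    2   -2   -9   -4    5    4   -6   -7   -6   -8   -8   -6   -5
    -4   -3   -2   -3   -2   -1]
 [   0    2   -5   -6   -2   -3   -3   -2   -1   -2   -2   -2   -2   -2
    -2   -1   -1   -1   -2   -1]
 [  -2    1   -4   -5   -3   -4   -2   -1   -1 
[... 1510 characters left out ...]
  -2   0
   -2  -1]
 [  1   0   1   1  -2   1 -13   9  75  46  -5  -9  -9  -9  -8  -5  -3  -2
   -3  -3]
 [  1   2   1  -1  -2  -3 -35 -53  11  19  27  35  56  59  78  28   0  -2
   -2  -3]
 [  2   1   1  -3  12  69  22  39  44  52  64  44  24  21  40  17  -1  -1
   -1   0]
 [  1   1   1  -4   4  35   9  24  14  17  10   5  -6  -6  -5  -5  -2  -2
   -1  -1]
 [  1   1  -1  -4  -3  -4  -6  -5  -5  -5  -5  -4  -2  -1  -1  -2  -1  -3
   -2  -2]
 [  0   1  -3  -3  -2  -1  -1  -2  -1  -2  -1  -1  -1  -1  -1  -1  -1  -1
   -1  -1]
 [  1   0  -3  -2  -3  -1  -1  -2  -1  -2   0  -1  -1  -1   0  -1  -1  -1
    0  -1]
 [  0   2  -2  -2  -2  -3  -3  -2  -2  -1  -2  -2  -2  -2  -2  -1  -2  -2
   -2  -2]]
```

{"api": "apply_moves", "payload": {
  "motion": [
    [[0,0,0.01],1.5],
    [[0,0,0.01],3],
    [[0,0,0.02],4.5],
    [[0,0,0.02],6],
    [[0,0,0.03],7.5],
    [[0,0,0.03],9],
    [[0,0,0.04],10.5],
    [[0,0,0.04],12],
    [[0,0,0.04],12],
    [[0,0,0.04],12]
  ]
}}

```text
time: 21.75
eef_pos: [0.4348, 0.0015, 0.0503]
tool_rot: [0.741, -0.672, 0.002, -0.001]
contact_force: [2.7, 0.9, 13.4]
width: 0.0495
```

```bash
python3 -c "
from st import *;st()"
```

```text
t 21.75 p [0.4348 0.0015 0.0503] yaw -84.4 zt [ 0.004 -0.001 -1.   ] F [ 2.7  0.9 13.4] M [ 0.28 -0.24  0.17] w 0.0495 j1,6 [-15.5  68.9]
```

{"api": "apply_moves", "payload": {
  "motion": [
    [[0,0,-0.04],1],
    [[0,0,-0.05],2],
    [[0,0,-0.05],4],
    [[0,0,-0.05],5],
    [[0,0,-0.05],6],
    [[0,0,-0.05],7],
    [[0,0,-0.05],8],
    [[0,0,-0.05],9],
    [[0,0,-0.05],10],
    [[0,0,-0.05],10]
  ]
}}

```text
time: 23.0
eef_pos: [0.4348, 0.0015, 0.0504]
tool_rot: [-0.679, 0.734, -0.002, 0.001]
contact_force: [5.0, 0.6, 6.0]
width: 0.0494
```

```bash
python3 -c "
from st import *;st()"
```

```text
t 23.0 p [0.4348 0.0015 0.0504] yaw -94.4 zt [ 0.003 -0.001 -1.   ] F [5.  0.6 6. ] M [ 0.09 -0.67  0.07] w 0.0494 j1,6 [-15.5  79. ]
```

{"api": "apply_moves", "payload": {
  "motion": [
    [[-0.01,0.03,0],1.5],
    [[-0.01,0.03,0],3],
    [[-0.01,0.03,0],4.5],
    [[-0.01,0.03,0],6],
    [[-0.01,0.03,0],7.5],
    [[-0.01,0.03,0],9],
    [[-0.01,0.03,0],10.5],
    [[-0.01,0.03,0],12],
    [[-0.01,0.03,0],13],
    [[-0.01,0.03,0],14]
  ]
}}

```text
time: 24.25
eef_pos: [0.4349, 0.0013, 0.0504]
tool_rot: [-0.585, 0.811, -0.002, 0.001]
contact_force: [6.2, -2.4, 4.0]
width: 0.0498
```

```bash
python3 -c "
from st import *;st()"
```

```text
t 24.25 p [0.4349 0.0013 0.0504] yaw -108.4 zt [ 0.004 -0.002 -1.   ] F [ 6.2 -2.4  4. ] M [-0.17 -0.8   0.2 ] w 0.0498 j1,6 [-15.5  93. ]
```

{"api": "apply_moves", "payload": {
  "motion": [
    [[0,0,0],1],
    [[0,0,0],2],
    [[0,0,0],3],
    [[0,0,0],4],
    [[0,0,0],5],
    [[0,0,0],6],
    [[0,0,0],7],
    [[0,0,0],8],
    [[0,0,0],8],
    [[0,0,0],8]
  ]
}}

```text
time: 25.5
eef_pos: [0.4349, 0.0012, 0.0504]
tool_rot: [-0.527, 0.85, -0.002, 0.001]
contact_force: [5.9, -2.6, 3.6]
width: 0.0498
```

```bash
python3 dial.py g
python3 - <<'E'
import pickle
p=pickle.load(open("g.pkl","rb"))["side"][0].astype(int);print((p[...,2]-p[...,1])[204:216,208:228])
E
```

```text
t 25.5 p [0.4349 0.0012 0.0504] yaw -116.4 zt [ 0.004 -0.002 -1.   ] F [ 5.9 -2.6  3.6] M [-0.25 -0.84  0.38] w 0.0498 j1,6 [-15.5 100.9]
(215, 208) [ 60  70 107] r 0.049 cw from -x 33.0
(216, 208) [ 49  53 151] r 0.045 cw from -x 34.0
(217, 208) [ 57  63 144] r 0.042 cw from -x 35.0
(216, 209) [ 72  78 149] r 0.043 cw from -x 24.0
(217, 209) [ 73  79 147] r 0.04 cw from -x 25.0
(218, 209) [ 76  81 144] r 0.037 cw from -x 25.0
[[-14 -12 -14 -15  -6 -13  -5  -4   1  -1   1   2   3   2 -14 -11  -1   1
    0   1]
 [  1   0  -1   1   3   3   3   2   2   1  -1   0   0   0  -4  -3   0  -1
    0   1]
 [  3   3   2   3   2   2   1  -3  -6  -6  -4  -3  -2  -1  -1  -2  -2  -1
   -4  -3]
 [  1   1   1   1   0  -1  -3  -9  54  48  -4 -10  -7  -6  -6  -4  -2  -2
   -2  -3]
 [  0   1   1   0  -4  -4  -2  37  98  81  32  31  32  37  39  24  -1  -4
   -3  -2]
 [  0   2   1  -1  18  53  25  34  71  68  63  40  39  41  43  12  -1  -1
   -2  -2]
 [  1   1   1  -2   7  32 -16 -24  11  14  15   5   5   5   7  -3  -1   1
   -1  -1]
 [  1   1   1  -2  -2   0 -17 -18  -6  -5  -6  -5  -4  -3  -3  -3  -3  -1
    0   0]
 [  0   1   0  -3  -1   0  -1   0  -1  -1  -2  -2  -1  -2  -1  -1   0  -3
   -1  -2]
 [  1   1  -2  -3  -2   0   0   0  -1  -1  -1  -1   0  -1   0  -2  -1  -1
   -1  -1]
 [  1   2  -2  -2  -3  -2  -1  -2   0   0  -1   0  -1  -1  -1   0   0  -1
    0   0]
 [  1   2  -2  -1  -2  -3  -3  -3   0  -1   0  -1  -1  -1  -1  -1  -2  -1
   -1  -1]]
```

{"api": "apply_moves", "payload": {
  "motion": [
    [[0,0,0],1],
    [[0,0,0],2],
    [[0,0,0],3],
    [[0,0,0],4],
    [[0,0,0],4],
    [[0,0,0],4],
    [[0,0,0],4],
    [[0,0,0],4],
    [[0,0,0],4],
    [[0,0,0],4]
  ]
}}

```text
time: 26.85
eef_pos: [0.4349, 0.0012, 0.0504]
tool_rot: [-0.497, 0.867, -0.002, 0.001]
contact_force: [5.7, -2.1, 3.8]
width: 0.05
```

```bash
python3 dial.py g2
python3 - <<'E'
import pickle;from h import *
for f in("d2","g2"):
    p,z,m=pickle.load(open(f+".pkl","rb"))["side"];b=p.astype(int);s=b[...,0]-b[...,2]
    for u in range(224,238,1):
        col=s[:,u][175:215]; v=np.nonzero(col>50)[0]
        if len(v): print(f,u,v.min()+175,v.max()+175)
E
```

```text
t 26.85 p [0.4349 0.0012 0.0504] yaw -120.3 zt [ 0.004 -0.002 -1.   ] F [ 5.7 -2.1  3.8] M [-0.32 -0.8   0.43] w 0.05 j1,6 [-15.5 104.9]
(215, 208) [ 57  58 137] r 0.049 cw from -x 33.0
(216, 208) [ 48  50 157] r 0.045 cw from -x 34.0
(217, 208) [ 57  61 149] r 0.042 cw from -x 35.0
(222, 209) [ 69  72 124] r 0.024 cw from -x 28.0
d2 225 183 186
d2 226 182 195
d2 227 182 195
d2 228 182 195
d2 229 182 195
d2 230 182 195
d2 231 182 194
d2 232 182 194
d2 233 183 194
d2 234 183 194
d2 235 183 193
d2 236 185 192
g2 230 194 205
g2 231 193 204
g2 232 192 204
g2 233 192 204
g2 234 193 204
g2 235 194 203
g2 236 196 201
```

View pics/g2.png

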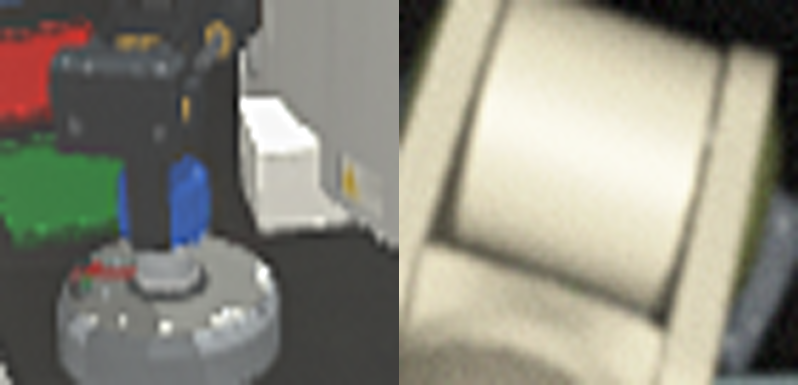

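Run:
```python
import pickle;from h import *
c=np.array([.434,.001])
for f in("d0","d2","f","g","g2"):
    p,z,m=pickle.load(open(f+".pkl","rb"))["side"];b=p.astype(int);s=np.clip(b[...,2]-np.maximum(b[...,1],b[...,0])-8,0,None)
    o=[]
    for cs in((212,213,),(219,220),(221,222,223)):
        w=s[206:214,list(cs)].astype(float);vv,uu=np.mgrid[206:214,cs[0]:cs[-1]+1]
        if w.sum()<20:continue
        u=(w*uu).sum()/w.sum();v=(w*vv).sum()/w.sum()
        X=onz(m,u,v,.038);q=X[:2]-c;o.append((round(u,1),round(v,2),round(float(np.hypot(*q)),3),round(180-np.degrees(np.arctan2(q[1],q[0]))%360,1)))
    print(f,o)
```

```text
d0 [(np.float64(213.0), np.float64(210.45), 0.052, np.float64(10.7)), (np.float64(219.5), np.float64(209.82), 0.031, np.float64(14.4)), (np.float64(221.9), np.float64(209.47), 0.024, np.float64(19.5))]
d2 [(np.float64(213.0), np.float64(210.51), 0.052, np.float64(10.1)), (np.float64(219.5), np.float64(209.81), 0.031, np.float64(14.4)), (np.float64(222.0), np.float64(209.41), 0.024, np.float64(20.8))]
f [(np.float64(213.0), np.float64(210.29), 0.052, np.float64(12.0)), (np.float64(219.5), np.float64(209.41), 0.032, np.float64(20.3)), (np.float64(221.8), np.float64(209.28), 0.024, np.float64(23.2))]
g [(np.float64(212.9), np.float64(209.3), 0.053, np.float64(20.6)), (np.float64(219.5), np.float64(208.57), 0.033, np.float64(31.8)), (np.float64(221.7), np.float64(208.49), 0.026, np.float64(36.7))]
g2 [(np.float64(212.7), np.float64(208.71), 0.054, np.float64(25.6)), (np.float64(219.5), np.float64(208.49), 0.033, np.float64(32.9)), (np.float64(221.9), np.float64(208.43), 0.026, np.float64(38.0))]
```

{"api": "apply_moves", "payload": {
  "motion": [
    [[0,0,0],-8],
    [[0,0,0],-16],
    [[0,0,0],-24],
    [[0,0,0],-32],
    [[0,0,-0.02],-40],
    [[0,0,-0.04],-48],
    [[0,0,-0.06],-56],
    [[0,0,-0.08],-64],
    [[0,0,-0.1],-72],
    [[0,0,-0.14],-80]
  ]
}}

```text
time: 28.2
eef_pos: [0.4343, 0.0019, 0.0513]
tool_rot: [0.939, -0.343, 0.001, -0.0]
contact_force: [6.9, 2.6, 0.3]
width: 0.0495
```

```bash
python3 -c "
from st import *;st()"
```

```text
t 28.2 p [0.4343 0.0019 0.0513] yaw -40.2 zt [ 0.003 -0.    -1.   ] F [6.9 2.6 0.3] M [ 0.37 -0.96 -0.03] w 0.0495 j1,6 [-15.5  24.7]
```

{"api": "apply_moves", "payload": {
  "motion": [
    [[0.03,-0.03,-0.05],-8],
    [[0.03,-0.03,-0.1],-16],
    [[0.03,-0.03,-0.15],-24],
    [[0.03,-0.03,-0.2],-32],
    [[0.03,-0.03,-0.24],-40],
    [[0.03,-0.03,-0.28],-48],
    [[0.03,-0.03,-0.33],-56],
    [[0.03,-0.03,-0.38],-64],
    [[0.03,-0.03,-0.43],-72],
    [[0.03,-0.03,-0.48],-80]
  ]
}}

```text
time: 29.45
eef_pos: [0.4332, 0.0022, 0.0562]
tool_rot: [0.94, 0.341, -0.0, -0.0]
contact_force: [-1.1, 0.7, 6.5]
width: 0.0496
```

```bash
python3 -c "
from st import *;st()"
```

```text
t 29.45 p [0.4332 0.0022 0.0562] yaw 39.9 zt [-0.001 -0.    -1.   ] F [-1.1  0.7  6.5] M [ 0.12  0.06 -0.06] w 0.0496 j1,6 [-15.4 -55.3]
```

{"api": "apply_moves", "payload": {
  "motion": [
    [[0,0,-0.05],0],
    [[0,0,-0.1],0],
    [[0,0,-0.15],0],
    [[0,0,-0.2],0],
    [[0,0,-0.25],0],
    [[0,0,-0.3],0],
    [[0,0,-0.3],0],
    [[0,0,-0.3],0],
    [[0,0,-0.3],0],
    [[0,0,-0.3],0]
  ]
}}

```text
time: 30.7
eef_pos: [0.4336, 0.0023, 0.059]
tool_rot: [0.941, 0.339, -0.0, -0.0]
contact_force: [0.6, -0.2, -0.7]
width: 0.0494
```

```bash
python3 -c "
from st import *;st()"
```

```text
t 30.7 p [0.4336 0.0023 0.059 ] yaw 39.7 zt [-0.  0. -1.] F [ 0.6 -0.2 -0.7] M [ 0.   -0.1  -0.01] w 0.0494 j1,6 [-15.4 -55.1]
```

{"api": "apply_moves", "payload": {
  "motion": [
    [[0,0,-1.2],0],
    [[0,0,-2.6],-2],
    [[0,0,-3.0],-6],
    [[1.0,-1.2,-3.0],-12],
    [[3.0,-3.6,-3.0],-18],
    [[5.5,-6.6,-3.0],-24],
    [[8.0,-9.5,-3.0],-30],
    [[10.5,-12.5,-3.0],-36],
    [[12.5,-14.9,-3.0],-40],
    [[13.4,-15.9,-3.0],-40]
  ]
}}

```text
time: 31.95
eef_pos: [0.4353, 0.2114, 0.0897]
tool_rot: [0.768, 0.641, 0.0, 0.0]
contact_force: [-0.7, -1.3, 0.2]
width: 0.0497
```

```bash
python3 -c "
from st import *;to([.4348,.21,-.0085])"
```

```text
t 31.95 p [0.4353 0.2114 0.0897] yaw 79.7 zt [ 0.001  0.    -1.   ] F [-0.7 -1.3  0.2] M [-0.02 -0.17 -0.04] w 0.0497 j1,6 [ 11.9 -67.9]
shift cm [-0.15 -0.03  9.82]
```

{"api": "apply_moves", "payload": {
  "motion": [
    [[0,0,2.0],0],
    [[0,0,4.0],0],
    [[0,0,6.0],0],
    [[0,0,7.5],0],
    [[0,0,8.5],0],
    [[0,0,9.0],0],
    [[0,0,9.3],0],
    [[0,0,9.5],0],
    [[0,0,9.5],0],
    [[0,0,9.5],0]
  ]
}}

```text
time: 33.2
eef_pos: [0.4354, 0.2102, -0.0057]
tool_rot: [0.768, 0.64, 0.0, 0.0]
contact_force: [-0.1, 0.4, -1.3]
width: 0.0496
```

{"api": "apply_moves", "payload": {
  "motion": [
    [[0,0,0.05],0],
    [[0,0,0.1],0],
    [[0,0,0.15],0],
    [[0,0,0.2],0],
    [[0,0,0.25],0],
    [[0,0,0.3],0],
    [[0,0,0.35],0],
    [[0,0,0.35],0],
    [[0,0,0.35],0],
    [[0,0,0.35],0]
  ]
}}

```text
time: 34.45
eef_pos: [0.4354, 0.2102, -0.0086]
tool_rot: [0.768, 0.641, 0.0, 0.0]
contact_force: [-3.5, -1.6, 12.2]
width: 0.0496
```

```bash
python3 -c "
from st import *;st()"
```

```text
t 34.45 p [ 0.4354  0.2102 -0.0086] yaw 79.7 zt [ 0.001  0.    -1.   ] F [-3.5 -1.6 12.2] M [-0.16  0.31 -0.01] w 0.0496 j1,6 [ 11.7 -67.9]
```

{"api": "apply_moves", "payload": {
  "motion": [
    [[0,0,-0.06],0],
    [[0,0,-0.06],0],
    [[0,0,-0.06],0],
    [[0,0,-0.06],0],
    [[0,0,-0.06],0],
    [[0,0,-0.06],0],
    [[0,0,-0.06],0],
    [[0,0,-0.06],0],
    [[0,0,-0.06],0],
    [[0,0,-0.06],0]
  ],
  "gripper": 0
}}

```text
time: 35.7
eef_pos: [0.4353, 0.2102, -0.0089]
tool_rot: [0.768, 0.64, -0.0, -0.0]
contact_force: [0.6, 1.1, 0.2]
width: 0.0881
```

{"api": "apply_moves", "payload": {
  "motion": [
    [[0,0,-0.5],0],
    [[0,0,-1.5],0],
    [[0,0,-3.0],0],
    [[0,0,-5.0],0],
    [[0,0,-7.5],0],
    [[0,0,-10.0],0],
    [[0,0,-12.5],0],
    [[0,0,-15.0],0],
    [[0,0,-17.0],0],
    [[0,0,-18.0],0]
  ]
}}

```text
time: 36.95
eef_pos: [0.4354, 0.2102, 0.1726]
tool_rot: [0.768, 0.64, 0.001, 0.0]
contact_force: [-0.8, 0.0, 0.9]
width: 0.0883
```

Run:
```python
from st import *;from h import *
s,R=st()
for n in("side","top"):
    p,z=robot.camera(n);m=robot.camera_model(n);cv2.imwrite(f"pics/end_{n}.png",cv2.resize(p[140:300,190:350] if n=="side" else p[190:280,90:410],None,fx=3 if n=="side" else 2,fy=3 if n=="side" else 2))
    h=cv2.cvtColor(p,cv2.COLOR_BGR2HSV);X=cloud(z,m);bl=(h[...,0]>100)&(h[...,0]<125)&(h[...,1]>100)
    for nm,c in(("tray",(.435,.21)),("grey",(.436,-.41))):
        q=X[bl&(np.hypot(X[...,0]-c[0],X[...,1]-c[1])<.05)]
        if len(q):print(n,nm,len(q),np.percentile(q,[5,50,95],axis=0).round(3).tolist())
```

```text
t 36.95 p [0.4354 0.2102 0.1726] yaw 79.7 zt [ 0.002  0.    -1.   ] F [-0.8  0.   0.9] M [ 0.05 -0.18  0.02] w 0.0883 j1,6 [ 11.7 -67.9]
side tray 152 [[0.414, 0.184, 0.005], [0.433, 0.194, 0.024], [0.455, 0.221, 0.034]]
side grey 354 [[0.412, -0.431, 0.007], [0.433, -0.419, 0.029], [0.454, -0.389, 0.033]]
top tray 49 [[0.417, 0.163, 0.025], [0.43, 0.219, 0.03], [0.446, 0.225, 0.293]]
top grey 254 [[0.415, -0.426, 0.014], [0.436, -0.403, 0.029], [0.457, -0.382, 0.032]]
```

View pics/end_side.png

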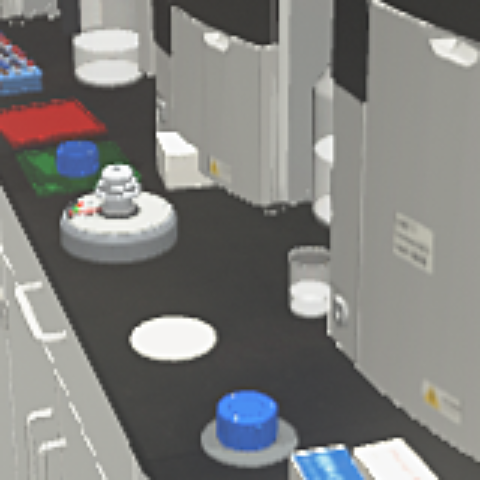

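Cap stands upright in the green tray, at about (78,157) in the crop. The grey-mat cap (247,420) and the beaker are in place, and the gripper is clear. Handing in.

```bash
python3 -c "
from station import robot
print(robot.hand_in(),robot.sense()['time'])"
```

```text
the job is handed in; nothing more can be done
the job is handed in; nothing more can be done
```

I screwed the blue cap from the white mat down on the torque gauge, found that it went fully home, unscrewed it and set it in the green tray. I handed in after about 37 s; no verdict is reported.

**Tightening:** The wrist torque rose to 0.43 N m, which is about 0.36 rad on the dial. The pointer in the side image had turned about 0.33 rad from rest. Both are in the green band, and the cap was held there for over a second.

**Home or proud:** The tool height put the rim about 0.1 mm from the shoulder. When the cap touched the tray floor, the grip offset was the same as at the grasp, so the cap had not slipped in the fingers. This is why I chose green.

**Last look:** The side view shows the cap upright near the middle of the green tray and the other cap still on the grey mat. The beaker is in place and the gripper is open and clear. I never picked out the amber bottle in the pictures, and I did not re-measure the glassware.

**What disagreed:**
- The reported tool height was about 37 mm lower than the cameras showed. The first grasp closed on air above the cap, so I corrected the height from the images.
- The cap came tight about 113° past a thread start, against the expected 92 to 103°. I put this down to errors in the measured lug and gauge angles. A bad cap would have stopped at 34 to 57°.

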